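# Lock a sprung monopod leg at its packing mark

### The job

The upturned monopod's spring-loaded foot section sticks out too far to pack: grip it, press it down until the ring around it is level with the top of the collar, and, holding it there, swing the cam lever round until it is fully closed against its stop. Finish while still holding the foot section at the mark with the lever closed (do not let go or put anything down), and leave the other gear on the shelf alone.

Things in the scene. Friction and masses are not known exactly. Their poses are not given: they have to be found in the camera images.
- monopod: Upturned monopod fixed upright in a round black holder (110 mm across, boss 48 mm wide up to 50 mm high). Origin on the shelf under its vertical axis, z up. Above the holder: an aluminium sleeve 30 mm in diameter, then a black collar 32 mm in diameter with its flat top 120 mm above the shelf. A small black stop lug sticks out on this body's +x side, to 31 mm from the axis, top 100 mm up.
- collar_top (a point): Centre of the collar's flat top, on the monopod's axis, 120 mm above the shelf.
- foot_section: The sliding leg: a round aluminium tube 20 mm in diameter rising from the collar, with a black rubber foot (23 mm wide, 16 mm tall, tapered) on top. It slides up and down and turns freely about its axis, so a hand gripping it can turn about the vertical. The mark is a thin dark flush ring (3 mm tall), 65 mm below the tip and 49 mm below the rubber's lower edge. Origin at the ring's centre, z up.
- leg_mark (a point): Centre of the mark ring, on the axis of the leg; at the mark it coincides with collar_top.
- leg_tip (a point): Top end of the rubber foot, on the axis, 65 mm above the mark ring.
- leg (a joint): Height of the mark ring's centre above the collar's top, m: 0 at the mark, positive when too long; range -0.03 to 0.06, starts 0.038 to 0.052. A spring (150 N/m, 1.5 N friction) pushes the leg up: holding it at the mark takes about 5 to 9 N; let go, it rises some 33 mm or more. The lever does not lock it by itself: it must be held.
- cam_lever (a joint): Angle of the cam lever about the monopod's vertical axis, rad: 0 fully closed (arm along the monopod body's +x, against the stop lug), growing anticlockwise seen from above as it opens, to 1.1. Starts open at 0.6 to 0.9, so it closes clockwise seen from above. It stays where it is left; friction 0.06 N m (about 2 N at the paddle).
- lever_paddle (a point): Point on the lever's upright paddle, 34 mm from the axis, 145 mm above the shelf. The grey lever is a ring (40 mm wide, 97 to 109 mm up) round the collar with a radial arm and a flat upright paddle: 22 to 46 mm from the axis, 7 mm thick, 97 to 161 mm above the shelf. The flank of a finger gripping the leg near the collar pushes it round when the hand turns.
- headlamp: Blue headlamp, 70 mm wide and 49 mm tall, lying on the wooden turntable (280 mm across, 28 mm high). Bystander. Origin under its centre.
- carabiner_a: Silver carabiner, about 96 by 57 mm, 9 mm thick, flat on the turntable. Bystander. Origin under its middle.
- carabiner_b: The other silver carabiner, same size, flat on the turntable. Bystander.
- compass: Black plastic baseplate compass, 90 by 52 by 12 mm, flat on the turntable. Bystander. Origin under its middle.
- spring_clip: Green plastic spring clip, 75 by 22 mm, about 31 mm tall, on the shelf near the monopod. Bystander. Origin under its middle.
- flask: Steel flask with black cap, 72 mm across, 150 mm tall, standing on the shelf to the right. Bystander. Origin under its centre.

How it is judged:
On the way, in this order (a step that is already met when the one before it is completed fails the run):
1. the foot section is held by the fingers at its mark, the lever still open (value of joint leg between -0.005 and 0.005 m and contact force between foot_section and the fingers above 2 N and value of joint cam_lever above 0.4 rad), for 0.2 s.
2. the lever is fully closed while the fingers hold the foot section at its mark (value of joint leg between -0.005 and 0.005 m and contact force between foot_section and the fingers above 2 N and value of joint cam_lever below 0.12 rad), for 0.2 s.
At the end, for the whole second after the job is handed in: The mark ring is within 5 mm of the collar's top, the lever within 0.12 rad of its closed stop, and the fingers still hold the foot section (contact over 2 N) (all of step 2); the arm keeps its last pose, push and grip.
It fails at once if the lever is closed (under 0.4 rad) while the leg is more than 8 mm off its mark (value of joint cam_lever below 0.4 rad and (value of joint leg above 0.008 m or value of joint leg below -0.008 m)).
It fails at once if other gear is shifted by more than 20 mm (distance of any of headlamp, carabiner_a, carabiner_b, compass, spring_clip, flask from where it was at the start of the episode above 0.02 m).
It also fails if it takes over 32 s, if anything falls off the work surface, if the arm or the gripper's body presses on something with over 40 N, if the wrist force passes 120 N, or if a joint passes its speed limit or range.

### The arm

A 6-joint arm with a two-finger parallel gripper is mounted at the origin on the work surface. World frame = base frame: x ahead of the robot, y to its left, z up, the work surface at z = 0. Lengths are in m, angles in rad, forces in N, time in s.
With the tool pointing down it reaches from about 0.25 to 0.775 m from the base axis. Payload 4 kg.
Tool frame: the origin (TCP) lies midway between the tips of the shut fingers; the grasp point (between the pads) lies 19 mm behind it (robot.hold_point_z is the distance from the TCP to the grasp point, in m); z points along the fingers, y is the line along which they close (so a half turn about z gives the same grasp; the last joint's range is limited). The gripper opens to 94 mm and grips with 3 to 60 N. Pads are 16 mm wide; open, the fingers measure 119 mm over their backs; the gripper's body (75 mm by 177 mm) begins 78 mm behind the grasp point.
Start: joints at [-1.293, 0.087, 1.371, -0, 1.684, -0.103], TCP at [0.204, -0.511, 0.206] pointing down, gripper open.
Joint ranges: [-3.1, 3.1], [-0.76, 2.03], [0.27, 2.55], [-1.08, 4.22], [0.17, 2.65], [-2.57, 2.57]. Speed limits (rad/s): [2.79, 2.79, 3.14, 3.14, 3.14, 3.14].

### API

Orientations are given as [roll, pitch, yaw] about the fixed x, y, z axes, in that order (R = Rz(yaw) Ry(pitch) Rx(roll)).
In Python, from bench import readout, imaging, robot gives the robot as it stands.
- The arm moves only by the tool carry_out, never from a script. Its argument "motion" is text: rows parted by semicolons, each of 7 numbers parted by spaces: the shift along the tool's x, y, z each as a share of 200 mm, from -1 to 1, then the turn, a rotation vector about the tool's x, y, z each as a share of 120 degrees, from -1 to 1, then the opening, from 0 (shut) to 1 (fully open). A call has 1 to 12 rows; each row shifts and turns the commanded pose from where the row before left it, along the tool's axes as they then stand; what a row does not reach is not made up. A row lasts 1/8 s, in which the tool goes at most 62.5 mm and 10.7 degrees, less where a joint would pass 70% of its speed; a pose out of reach is approached as far as the arm can. A call with a number of a shift or a turn outside -1 to 1 is refused whole. A call with a gripper value outside its range is refused whole. The fingers move at their own pace and stop on an object; the grip force is fixed at half the most. Time passes only in rows, so rows that do not move let the fingers close. It gives the time, the measured TCP pose, the force, the opening and the grip force at its end, in the units of the state.
- readout.get_obs(): the state, without advancing time (a new reading comes with each control period).
- imaging.snapshot(name): name is "scene" or "top" or "wrist"; returns a dict with "pixels" (384x512x3 uint8, red, green, blue), "fx", "fy", "cx", "cy" (pixels), "dist_coeffs" ([k1, k2, p1, p2, k3] as OpenCV has them; the pictures are not rectified), "R" (3x3) and "t" (3): a world point X has camera coordinates R X + t. Camera axes: x right, y down, z forward; pixel columns grow to the right and rows downward; lengths in m; the calibration is good to about 2 mm. A picture is of the moment at which its call begins. There is no depth.
- robot.close_job(): hands the job in; it is judged then, once.
The state is a dict: "time": time; "joint_positions": joint angles; "qvel": joint speeds; "joint_torque": joint torques, N m; "tool_pos": TCP position; "ee_rot": TCP orientation; "wrist_force": force on the tool from outside, world axes, zero at the start; "wrist_torque": the same for the moment, N m; "width": finger opening in m; "finger_force": force on a finger pad.
Only numpy, scipy, OpenCV 4.12 (cv2) and the standard library are available. Lean on these libraries where they do the work, as an engineer would, in place of code of your own. Each camera call takes 0.05 s, during which the arm holds its last target. There are 200 camera calls.

## Working session

There is one attempt and no reset: what is moved stays moved. The work goes in short steps, Python scripts to look and compute and a tool call to move; the robot and the scene stay as the last step left them, time stands still between calls to the robot, and variables do not carry over. Pictures are saved under pics/ and viewed, at most 10 in all, crops included, and the job is handed in when it is done.

Besides the shell and the picture viewer there is one more tool, called after "Call:" by a JSON object that holds its "method" and its "body". carry_out: Moves the arm, as the interface text tells. Its arguments: {"type":"object","properties":{"motion":{"type":"string"}},"required":["motion"]}

```bash
mkdir -p pics
cat > h.py <<'E'
import numpy as np, cv2
from bench import readout, imaging, robot
def snap(n,f=None):
    s=imaging.snapshot(n)
    if f: cv2.imwrite(f,s["pixels"][:,:,::-1])
    return s
def ray(s,uv):
    K=np.array([[s["fx"],0,s["cx"]],[0,s["fy"],s["cy"]],[0,0,1.]])
    p=cv2.undistortPoints(np.array([[uv]],float),K,np.array(s["dist_coeffs"],float))[0,0]
    R=np.array(s["R"]);t=np.array(s["t"])
    return -R.T@t, R.T@np.array([p[0],p[1],1.])
def onz(s,uv,z):
    o,d=ray(s,uv); return o+d*(z-o[2])/d[2]
def proj(s,X):
    K=np.array([[s["fx"],0,s["cx"]],[0,s["fy"],s["cy"]],[0,0,1.]])
    return cv2.projectPoints(np.array([X],float),cv2.Rodrigues(np.array(s["R"]))[0],np.array(s["t"],float),K,np.array(s["dist_coeffs"],float))[0][0,0]
E
python3 - <<'E'
from h import *
a=snap("scene","pics/scene1.png");b=snap("top","pics/top1.png")
for s in(a,b):print(-np.array(s["R"]).T@np.array(s["t"]),s["fx"])
print(readout.get_obs())
E
```

```text
[ 1.36711418 -0.10181788  0.66794991] 408.62402630338363
[0.27213757 0.05797032 1.2411546 ] 372.030859797443
{'time': 0.1, 'joint_positions': array([-1.29313838e+00,  8.78918742e-02,  1.37208218e+00, -1.62986965e-05,
        1.68361165e+00, -1.03114776e-01]), 'qvel': array([-0.00101147, -0.00231404, -0.00348719,  0.00064795, -0.00023364,
        0.00136954]), 'joint_torque': array([ 2.59551634e-03, -3.41254342e+01, -3.03301764e+01,  7.20845908e-02,
        3.04400269e-02, -9.52894220e-05]), 'tool_pos': array([ 0.20424786, -0.51013787,  0.20442596]), 'ee_rot': array([-3.13960852e+00, -1.89036279e-04,  3.80770714e-01]), 'wrist_force': array([ 0.19444624, -0.22168739, -0.29814238]), 'wrist_torque': array([ 0.00516869,  0.00157111, -0.02831203]), 'finger_force': 0.0, 'width': 0.09401757471147365}
```

View pics/scene1.png

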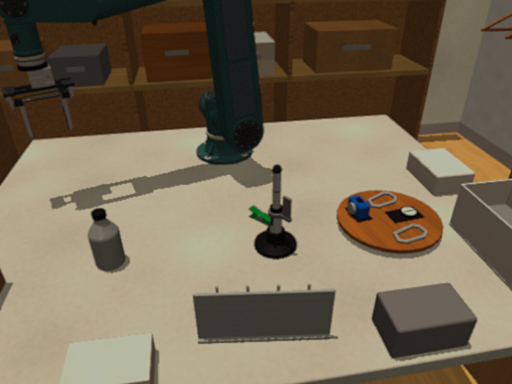

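View pics/top1.png

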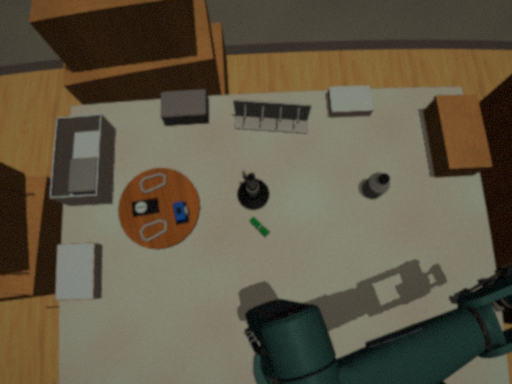

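The scene view shows the monopod at about (276,240), with its tip at (277,169) and the lever paddle to the right at (287,208). In the top view the holder is at (253,193), the clip at (260,227) and the paddle near (246,177). I'll enlarge both next.

Run:
```python
from h import *
a=snap("scene");b=snap("top")
A=cv2.resize(a["pixels"][155:260,235:320],None,fx=5.6,fy=5.6,interpolation=cv2.INTER_CUBIC)
B=cv2.resize(b["pixels"][160:240,225:285],None,fx=5,fy=5,interpolation=cv2.INTER_CUBIC)
o=np.zeros((588,800,3),np.uint8);o[:A.shape[0],:A.shape[1]]=A;o[:B.shape[0],490:790]=B
cv2.imwrite("pics/crop1.png",np.clip(o[:,:,::-1]*1.6,0,255).astype(np.uint8))
# holder base: dark blob in top
g=cv2.cvtColor(b["pixels"],cv2.COLOR_RGB2GRAY)[165:215,230:280]
m=(g<50).astype(np.uint8);n,l,st,c=cv2.connectedComponentsWithStats(m);print(st,c+[230,165])
```

```text
[[   0    0   50   50 1763]
 [   8    9   31   35  737]] [[255.34997164 188.16505956]
 [252.46675712 192.69335142]]
```

View pics/crop1.png

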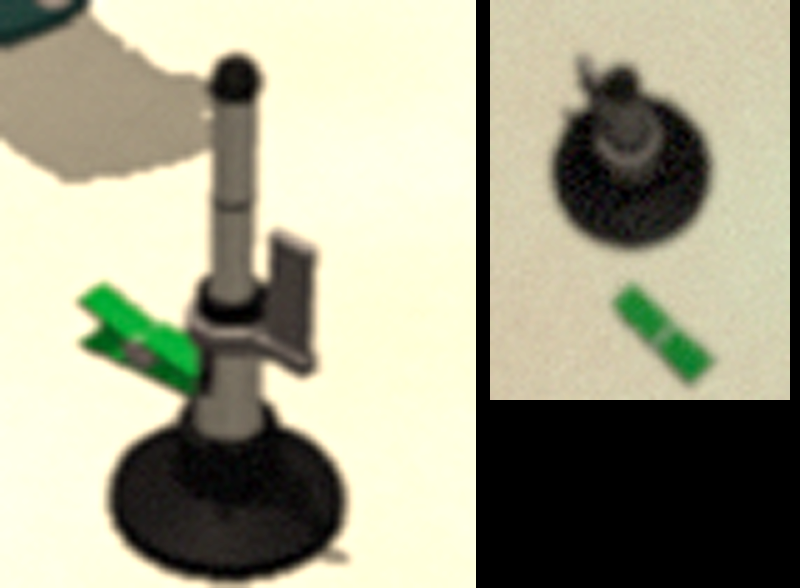

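The crop shows the tip at scene px (277.3,165), the ring at (276.6,191.8) and the collar top at about (276.2,208). The paddle's upper edge runs from (284,197) to (291,200) and its lower outer corner is at (290,221). In the top view the disc centre is about (253.4,194), the paddle about (244,174) and a small protrusion is at (241.4,182.4).

Run:
```python
from h import *
a=snap("scene");b=snap("top")
def tri(uva,uvb):
    o1,d1=ray(a,uva);o2,d2=ray(b,uvb)
    M=np.c_[d1,-d2];x=np.linalg.lstsq(M,o2-o1,rcond=None)[0]
    p,q=o1+d1*x[0],o2+d2*x[1];return (p+q)/2,np.linalg.norm(p-q)
print("base",onz(b,(253.4,194),0.006),onz(a,(275.7,244.3),0.006))
print("collar",onz(a,(276.25,208),.12))
print("tip tri",tri((277.3,166.5),(251.2,176.6)))
c=onz(b,(253.4,194),0.006)[:2]; c2=onz(a,(276.25,208),.12)[:2]
# height along vertical axis from scene rows
for C in(c,c2,(c+c2)/2):
    zs=np.linspace(0,.3,601);v=np.array([proj(a,[*C,z])[1] for z in zs])
    print(C,"z tip",zs[abs(v-165.4).argmin()],"ring",zs[abs(v-191.8).argmin()],"collar",zs[abs(v-208).argmin()])
    for uv,z in(((290.8,200),.161),((284,197),.161),((290.5,221),.097)):
        p=onz(a,uv,z)[:2]-C;print(" scene paddle",np.hypot(*p),np.degrees(np.arctan2(p[1],p[0])))
    for uv,z in(((243.3,173),.161),((244,175),.161),((241.4,182.4),.098)):
        p=onz(b,uv,z)[:2]-C;print(" top",np.hypot(*p),np.degrees(np.arctan2(p[1],p[0])))
```

```text
base [0.56350722 0.0752555  0.006     ] [0.57268974 0.07433745 0.006     ]
collar [0.57620501 0.07288286 0.12      ]
tip tri (array([0.56285687, 0.07603332, 0.22499148]), np.float64(0.00023055931849075872))
[0.56350722 0.0752555 ] z tip 0.2285 ring 0.1575 collar 0.1115
 scene paddle 0.051640883717076896 27.408696852729893
 scene paddle 0.03277024472250281 20.213139728661968
 scene paddle 0.04768623390514114 34.575895622826415
 top 0.03931671830921769 39.68117043487069
 top 0.033321628066359084 44.27637807999503
 top 0.03943080064813568 62.4169837984972
[0.57620501 0.07288286] z tip 0.23500000000000001 ring 0.1655 collar 0.12
 scene paddle 0.0422162913534996 38.26533931434778
 scene paddle 0.02266086402174032 37.182428780136256
 scene paddle 0.03965012760358562 47.93238414734104
 top 0.03260923286664972 57.417054165653006
 top 0.027958947532059478 66.47487539700904
 top 0.037733647438859354 81.52672349876184
[0.56985611 0.07406918] z tip 0.2315 ring 0.1615 collar 0.1155
 scene paddle 0.04672025488506703 32.290317418279024
 scene paddle 0.027422363170518015 27.13935018489378
 scene paddle 0.0433744039115438 40.63687857942493
 top 0.03553684505611605 47.71551997234757
 top 0.030071597483508097 54.392089851897715
 top 0.03804723705553526 71.75973499687862
```

Call:
{"method": "carry_out", "body": {"motion": "0.213 -0.178 -0.073 0 0 0 1;0.213 -0.178 -0.073 0 0 0 1;0.213 -0.178 -0.073 0 0 0 1;0.213 -0.178 -0.073 0 0 0 1;0.213 -0.178 -0.073 0 0 0 1;0.213 -0.178 -0.073 0 0 0 1;0.213 -0.178 -0.073 0 0 0 1;0.213 -0.178 -0.073 0 0 0 1;0.213 -0.178 -0.073 0 0 0 1;0.213 -0.178 -0.073 0 0 0 1;0.213 -0.178 -0.073 0 0 0 1;0.213 -0.178 -0.073 0 0 0 1"}}

```text
time: 1.8
tool_pos: [0.5208, 0.0778, 0.3812]
ee_rot: [3.141, -0.0, 0.381]
wrist_force: [0.7, -1.0, 0.3]
width: 0.0939
finger_force: 0.0
```

Call:
{"method": "carry_out", "body": {"motion": "0 0 0 0 0 -0.085 1;0 0 0 0 0 -0.085 1;0 0 0 0 0 -0.085 1;0 0 0 0 0 -0.085 1;0 0 0 0 0 -0.085 1;0 0 0 0 0 -0.085 1;0 0 0 0 0 -0.085 1;0 0 0 0 0 -0.085 1;0 0 0 0 0 -0.085 1;0 0 0 0 0 -0.085 1;0 0 0 0 0 -0.085 1;0 0 0 0 0 -0.085 1"}}

```text
time: 3.3
tool_pos: [0.5202, 0.076, 0.3806]
ee_rot: [-3.141, -0.0, 2.523]
wrist_force: [1.0, -0.3, -0.1]
width: 0.0938
finger_force: 0.0
```

Run:
```python
from h import *
w=snap("wrist")
cv2.imwrite("pics/w1.png",np.clip(w["pixels"][:,:,::-1]*1.5,0,255).astype(np.uint8))
o=readout.get_obs();print(o["tool_pos"],o["ee_rot"],o["time"],-np.array(w["R"]).T@np.array(w["t"]),np.array(w["R"])[2])
print(proj(w,[.566,.075,.12]),proj(w,[.566,.075,.23]))
```

```text
[0.52018533 0.07598604 0.3805902 ] [-3.14139657e+00 -5.48868026e-05  2.52659172e+00] 3.35 [0.45866132 0.12003055 0.55920521] [ 0.21012742 -0.14893858 -0.96626278]
[270.28798794 191.88812729] [275.19896498 214.58668418]
```

View pics/w1.png

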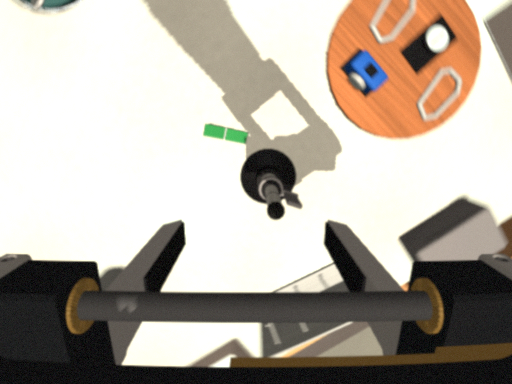

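The wrist view shows the holder at (268,176), the foot tip at (276,210) and the paddle to the right at (292,200). The fingers are on either side of the lower half. I'll take an enlarged crop.

Run:
```python
from h import *
w=snap("wrist")
c=cv2.resize(w["pixels"][145:225,230:315],None,fx=7,fy=7,interpolation=cv2.INTER_CUBIC)
cv2.imwrite("pics/w2.png",np.clip(c[:,:,::-1]*2.2,0,255).astype(np.uint8))
```

```text
(no output)
```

View pics/w2.png

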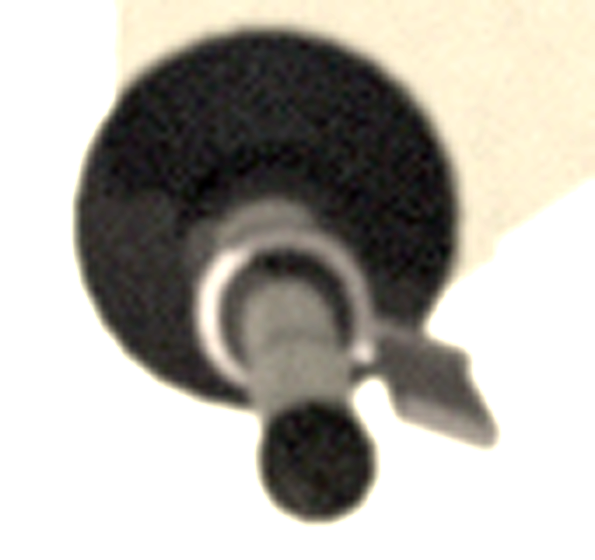

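The enlarged wrist crop shows the disc centred at px (268.1,176.1), the lever ring at about (270.7,190.4) and the tip at (275.3,211). The paddle's top edge runs from (286.5,204) to (300,207.5).

Run:
```python
from h import *
w=snap("wrist");a=snap("scene");b=snap("top")
print("disc",onz(w,(268.1,176.1),.006),"lring",onz(w,(270.7,190.4),.109),"tip",[onz(w,(275.3,211),z) for z in(.22,.23,.24)])
o1,d1=ray(w,(275.3,211));o2,d2=ray(a,(277.2,168))
x=np.linalg.lstsq(np.c_[d1,-d2],o2-o1,rcond=None)[0];print("tri tip(center of rubber)",o1+d1*x[0],o2+d2*x[1])
p=onz(w,(286.5,204),.161)[:2];q=onz(w,(300,207.3),.161)[:2]
print(p,q,np.degrees(np.arctan2(*(q-p)[::-1])),np.hypot(*(q-p)))
for C in([.566,.075],[.563,.0755],[.569,.074]):
    for v in(p,q):
        e=v-C;print(C,np.hypot(*e),np.degrees(np.arctan2(e[1],e[0])))
```

```text
disc [0.56497577 0.07771955 0.006     ] lring [0.56702537 0.07553142 0.109     ] tip [array([0.56544003, 0.07610301, 0.22      ]), array([0.5623001 , 0.07740894, 0.23      ]), array([0.55916017, 0.07871488, 0.24      ])]
tri tip(center of rubber) [0.56479759 0.0763702  0.22204602] [0.56460689 0.0756075  0.22208575]
[0.58468607 0.08769794] [0.60039263 0.10088668] 40.020085539771024 0.020509480139235346
[0.566, 0.075] 0.022592188623850585 34.19767988757678
[0.566, 0.075] 0.04304617368828558 36.96809007424642
[0.563, 0.0755] 0.024881227803844233 29.356790382853497
[0.563, 0.0755] 0.045196151802716696 34.17345370074807
[0.569, 0.074] 0.02082513898256697 41.1292372855205
[0.569, 0.074] 0.041332683003443414 40.57889665779841
```

```bash
cat > prof.py <<'E'
from h import *
a=snap("scene");g=cv2.cvtColor(a["pixels"],cv2.COLOR_RGB2GRAY).astype(float)
C=np.array([.565,.0763]);e=np.array([1.367,-.102])-C;e/=np.hypot(*e)
zs=np.arange(.1,.245,.001)
P=np.array([[proj(a,[*(C+.010*e+k*np.array([-e[1],e[0]])),z]) for z in zs] for k in(-.004,-.002,0,.002,.004)],np.float32)
v=cv2.remap(g.astype(np.float32),P[...,0],P[...,1],cv2.INTER_LINEAR).mean(0)
print(" ".join(f"{1000*z:.0f}:{x:.0f}" for z,x in zip(zs,v)))
E
python3 prof.py
```

```text
100:71 101:81 102:79 103:68 104:57 105:43 106:29 107:16 108:9 109:6 110:2 111:3 112:4 113:6 114:13 115:20 116:27 117:36 118:46 119:55 120:59 121:63 122:67 123:67 124:68 125:68 126:68 127:67 128:67 129:67 130:68 131:68 132:67 133:67 134:67 135:68 136:68 137:68 138:68 139:67 140:67 141:67 142:67 143:67 144:68 145:68 146:68 147:67 148:67 149:67 150:67 151:68 152:68 153:68 154:68 155:68 156:68 157:68 158:68 159:68 160:66 161:64 162:59 163:53 164:48 165:48 166:49 167:51 168:57 169:62 170:65 171:66 172:68 173:68 174:68 175:68 176:68 177:67 178:67 179:67 180:67 181:67 182:67 183:68 184:67 185:67 186:67 187:67 188:67 189:67 190:67 191:67 192:67 193:67 194:67 195:67 196:67 197:67 198:67 199:67 200:67 201:67 202:67 203:67 204:67 205:67 206:67 207:67 208:68 209:68 210:68 211:66 212:64 213:56 214:47 215:38 216:27 217:16 218:11 219:9 220:8 221:8 222:9 223:10 224:11 225:12 226:12 227:13 228:14 229:14 230:14 231:15 232:15 233:18 234:24 235:31 236:43 237:56 238:69 239:78 240:87 241:92 242:94 243:97 244:95
```

Call:
{"method": "carry_out", "body": {"motion": "0 0 0 0 0 -0.077 1;0 0 0 0 0 -0.077 1;0 0 0 0 0 -0.077 1;0 0 0 0 0 -0.077 1;-0.235 0 0 0 0 0 1;0 0 0.2 0 0 0 1;0 0 0.2 0 0 0 1;0 0 0 0 0 0 1;0 0 0 0 0 0 1"}}

```text
time: 4.72
tool_pos: [0.5677, 0.077, 0.3027]
ee_rot: [-3.142, 0.003, -3.122]
wrist_force: [-0.8, -0.0, 0.6]
width: 0.094
finger_force: 0.0
```

Run:
```python
from h import *
o=readout.get_obs();print(o["tool_pos"],o["ee_rot"])
a=snap("scene");w=snap("wrist")
A=cv2.resize(a["pixels"][100:260,200:360],None,fx=3,fy=3,interpolation=cv2.INTER_CUBIC)
o=np.zeros((480,800,3),np.uint8);o[:,:480]=A;o[:240,480:]=cv2.resize(w["pixels"],(320,240))
cv2.imwrite("pics/s3.png",np.clip(o[:,:,::-1]*1.5,0,255).astype(np.uint8))
```

```text
[0.56767931 0.0769676  0.3027226 ] [-3.14152003e+00  2.81818903e-03 -3.12161354e+00]
```

View pics/s3.png

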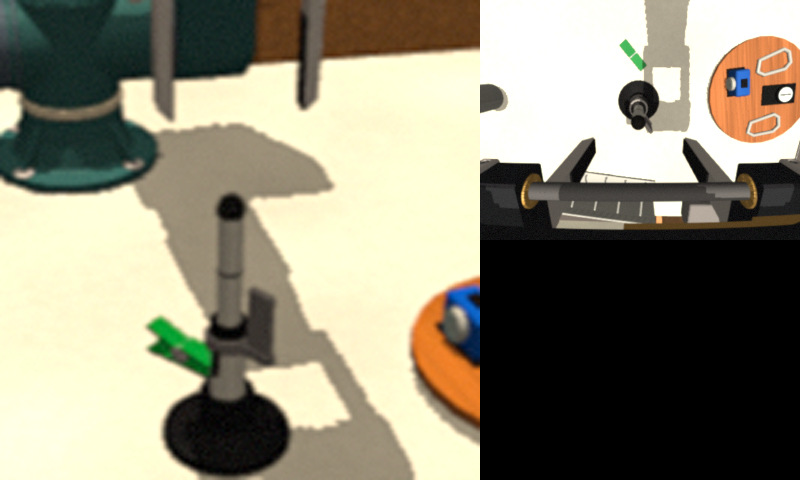

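The hand is centred over the leg with the fingers either side and the paddle clear. I'll descend and grip.

Call:
{"method": "carry_out", "body": {"motion": "0 0 0.216 0 0 0 1;0 0 0.216 0 0 0 1;0 0 0.216 0 0 0 1;0 0 0 0 0 0 1;0 0 0 0 0 0 0;0 0 0 0 0 0 0;0 0 0 0 0 0 0;0 0 0 0 0 0 0;0 0 0 0 0 0 0;0 0 0 0 0 0 0;0 0 0 0 0 0 0;0 0 0 0 0 0 0"}}

```text
time: 6.32
tool_pos: [0.5672, 0.0757, 0.171]
ee_rot: [-3.139, -0.0, -3.122]
wrist_force: [-0.2, -4.4, 1.1]
width: 0.0213
finger_force: 30.0
```

```bash
python3 prof.py
```

```text
100:47 101:50 102:46 103:39 104:32 105:25 106:17 107:10 108:7 109:6 110:4 111:4 112:4 113:5 114:11 115:17 116:24 117:35 118:46 119:57 120:61 121:65 122:69 123:70 124:70 125:71 126:71 127:71 128:70 129:70 130:69 131:69 132:69 133:69 134:69 135:69 136:69 137:70 138:69 139:69 140:70 141:70 142:70 143:70 144:69 145:69 146:70 147:70 148:70 149:70 150:70 151:70 152:70 153:70 154:70 155:70 156:70 157:70 158:70 159:69 160:68 161:67 162:61 163:55 164:48 165:50 166:51 167:53 168:59 169:64 170:67 171:69 172:70 173:70 174:70 175:70 176:70 177:70 178:70 179:70 180:69 181:70 182:70 183:70 184:70 185:70 186:69 187:70 188:70 189:70 190:70 191:70 192:70 193:70 194:70 195:70 196:70 197:70 198:70 199:70 200:70 201:70 202:69 203:69 204:69 205:69 206:70 207:71 208:70 209:70 210:70 211:69 212:67 213:59 214:49 215:39 216:29 217:18 218:13 219:9 220:6 221:8 222:9 223:10 224:9 225:9 226:9 227:9 228:10 229:10 230:10 231:11 232:11 233:14 234:23 235:31 236:44 237:57 238:70 239:79 240:88 241:92 242:94 243:96 244:95
```

Call:
{"method": "carry_out", "body": {"motion": "0 -0.005 0.04 0 0 0 0;0 0 0.04 0 0 0 0;0 0 0.04 0 0 0 0;0 0 0.04 0 0 0 0;0 0 0.04 0 0 0 0;0 0 0.03 0 0 0 0;0 0 0 0 0 0 0;0 0 0 0 0 0 0"}}

```text
time: 7.38
tool_pos: [0.5673, 0.0757, 0.1253]
ee_rot: [-3.141, 0.001, -3.121]
wrist_force: [-2.6, -2.8, 5.9]
width: 0.0211
finger_force: 30.0
```

```bash
python3 prof.py
python3 - <<'E'
from h import *
a=snap("scene")
A=cv2.resize(a["pixels"][140:240,215:340],None,fx=6,fy=6,interpolation=cv2.INTER_CUBIC)
cv2.imwrite("pics/s4.png",np.clip(A[:,:,::-1]*1.8,0,255).astype(np.uint8))
E
```

```text
100:48 101:50 102:47 103:40 104:33 105:25 106:17 107:10 108:7 109:6 110:4 111:4 112:5 113:5 114:6 115:7 116:9 117:16 118:24 119:33 120:43 121:52 122:61 123:64 124:68 125:70 126:70 127:71 128:71 129:71 130:71 131:70 132:70 133:70 134:70 135:70 136:70 137:70 138:70 139:70 140:70 141:71 142:71 143:71 144:70 145:70 146:71 147:71 148:71 149:71 150:71 151:71 152:70 153:70 154:70 155:70 156:70 157:71 158:71 159:71 160:71 161:71 162:71 163:72 164:72 165:71 166:69 167:65 168:55 169:45 170:35 171:25 172:15 173:12 174:9 175:7 176:8 177:9 178:9 179:9 180:9 181:10 182:10 183:10 184:11 185:13 186:14 187:15 188:17 189:24 190:35 191:46 192:59 193:73 194:84 195:90 196:95 197:98 198:98 199:99 200:99 201:98 202:98 203:98 204:98 205:98 206:98 207:97 208:97 209:96 210:96 211:96 212:96 213:96 214:96 215:97 216:96 217:96 218:92 219:87 220:81 221:67 222:54 223:45 224:40 225:35 226:40 227:45 228:52 229:60 230:69 231:77 232:85 233:92 234:94 235:97 236:96 237:95 238:92 239:87 240:82 241:74 242:65 243:56 244:48
```

View pics/s4.png

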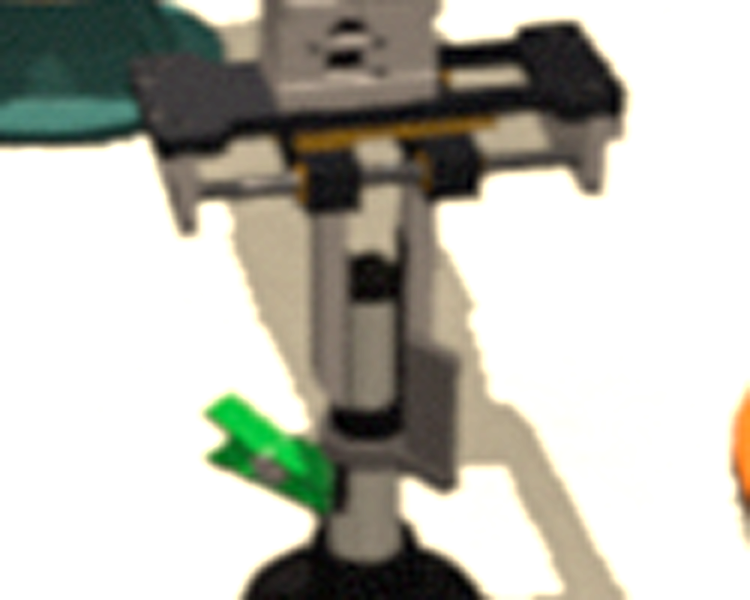

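The leg is about 2–3 mm above the mark and firmly held, and the lever is still open behind the right finger. I'll press another 2 mm and start turning clockwise.

Call:
{"method": "carry_out", "body": {"motion": "0 0 0.01 0 0 0 0;0 0 0 0 0 0 0;0 0 0 0 0 0 0;0 0 0 0 0 0.05 0;0 0 0 0 0 0.05 0;0 0 0 0 0 0.05 0;0 0 0 0 0 0.05 0;0 0 0 0 0 0.05 0;0 0 0 0 0 0.05 0;0 0 0 0 0 0.05 0;0 0 0 0 0 0.05 0;0 0 0 0 0 0 0"}}

```text
time: 8.98
tool_pos: [0.5668, 0.0744, 0.1239]
ee_rot: [-3.139, 0.002, 2.323]
wrist_force: [-4.9, -6.3, 7.0]
width: 0.0211
finger_force: 30.2
```

Run:
```python
from h import *
print(readout.get_obs()["wrist_torque"])
a=snap("scene");w=snap("wrist")
A=cv2.resize(a["pixels"][170:240,235:315],None,fx=5,fy=5,interpolation=cv2.INTER_CUBIC)
o=np.zeros((380,800,3),np.uint8);o[:350,:400]=A;o[:300,400:]=cv2.resize(w["pixels"],(400,300))
cv2.imwrite("pics/s5.png",np.clip(o[:,:,::-1]*1.8,0,255).astype(np.uint8))
```

```text
[-0.89405888  0.58898699  0.05223549]
```

View pics/s5.png

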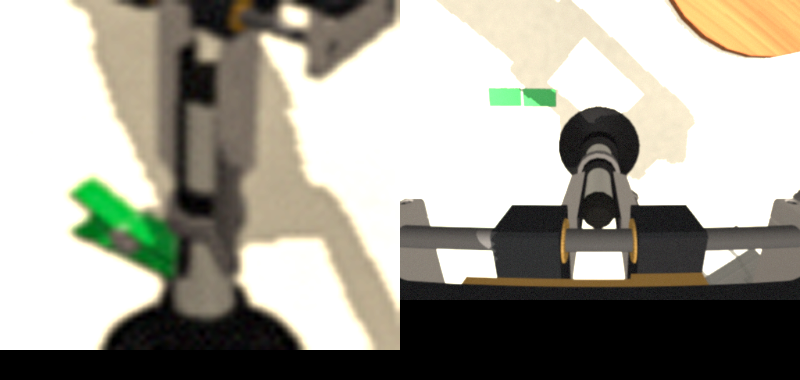

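The paddle is swinging ahead of the finger, appears edge-on in the scene view, and the leg is still held. I'll keep turning.

Call:
{"method": "carry_out", "body": {"motion": "0 0 0.004 0 0 0.05 0;0 0 0 0 0 0.05 0;0 0 0 0 0 0.04 0;0 0 0 0 0 0 0;0 0 0 0 0 0 0"}}

```text
time: 9.7
tool_pos: [0.5664, 0.0741, 0.1235]
ee_rot: [-3.139, 0.003, 2.03]
wrist_force: [-5.6, -7.1, 9.9]
width: 0.0216
finger_force: 30.9
```

```bash
python3 prof.py | tr ' ' '\n' | sed -n '16,25p;62,78p'|tr '\n' ' '
python3 - <<'E'
from h import *
print(readout.get_obs()["wrist_torque"])
a=snap("scene");w=snap("wrist")
A=cv2.resize(a["pixels"][170:240,235:315],None,fx=5,fy=5,interpolation=cv2.INTER_CUBIC)
o=np.zeros((380,800,3),np.uint8);o[:350,:400]=A;o[:,400:]=cv2.resize(w["pixels"][150:340,160:360],(400,380))
cv2.imwrite("pics/s6.png",np.clip(o[:,:,::-1]*1.8,0,255).astype(np.uint8))
E
```

```text
115:29 116:30 117:33 118:36 119:39 120:42 121:46 122:49 123:49 124:49 161:62 162:62 163:62 164:62 165:60 166:57 167:56 168:54 169:52 170:51 171:51 172:51 173:51 174:51 175:51 176:51 177:51 [-1.02032234  0.8458366   0.02771307]
```

View pics/s6.png

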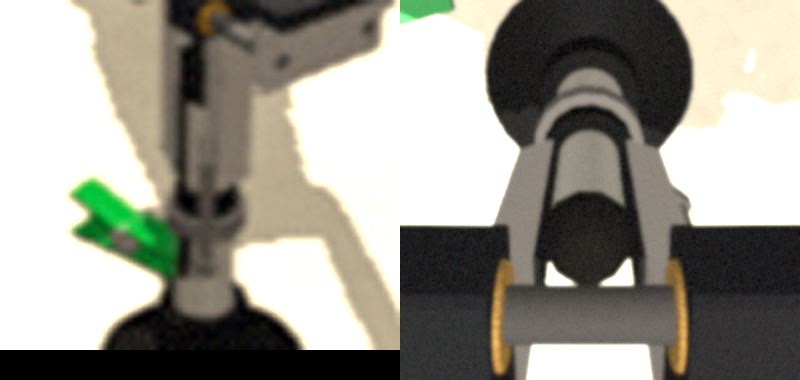

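The paddle is now nearly edge-on to the camera, so it sits at about −10°. I'll continue in small steps and watch for the stop.

Call:
{"method": "carry_out", "body": {"motion": "0 0 0 0 0 0.04 0;0 0 0 0 0 0.02 0;0 0 0 0 0 0 0"}}

```text
time: 10.22
tool_pos: [0.5663, 0.0745, 0.1235]
ee_rot: [-3.139, 0.002, 1.905]
wrist_force: [-6.6, -7.3, 9.6]
width: 0.0215
finger_force: 32.4
```

```bash
cat > lev.py <<'E'
from h import *
import sys
o=readout.get_obs();print(o["tool_pos"],o["ee_rot"][2],o["wrist_force"],o["wrist_torque"])
a=snap("scene");w=snap("wrist");b=snap("top")
A=cv2.resize(a["pixels"][170:240,235:315],None,fx=6,fy=6,interpolation=cv2.INTER_CUBIC)
c=np.zeros((420,800,3),np.uint8);c[:420,:480]=A;c[:380,480:]=cv2.resize(w["pixels"][150:340,180:340],(320,380))
cv2.imwrite(sys.argv[1],np.clip(c[:,:,::-1]*1.8,0,255).astype(np.uint8))
E
python3 lev.py pics/s7.png
```

```text
[0.56629383 0.07446636 0.12351787] 1.905119209850946 [-6.57703499 -7.27380514  9.56593144] [-0.76417045  0.92768804  0.23048426]
```

View pics/s7.png

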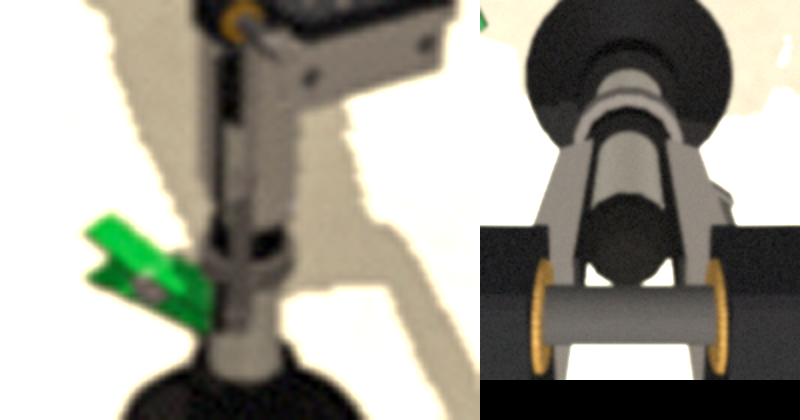

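The z torque jumped to 0.23 N·m and the paddle now sits over the dark lug, so the stop is probably reached. One small step more will confirm it.

Call:
{"method": "carry_out", "body": {"motion": "0 0 0 0 0 0.02 0;0 0 0 0 0 0 0;0 0 0 0 0 0 0"}}

```text
time: 10.75
tool_pos: [0.5663, 0.0749, 0.1235]
ee_rot: [-3.14, 0.001, 1.864]
wrist_force: [-7.5, -7.1, 9.6]
width: 0.0215
finger_force: 33.9
```

```bash
python3 lev.py pics/s8.png
python3 - <<'E'
import cv2,numpy as np
A=cv2.imread("pics/s7.png").astype(int);B=cv2.imread("pics/s8.png").astype(int)
for n,I in(("7",A),("8",B)):print(n,[int(x) for x in I[270,190:300:5].mean(1)], [int(x) for x in I[240,190:300:5].mean(1)])
print(np.abs(A-B)[:,:480].mean())
E
```

```text
[0.56630299 0.07488885 0.12350082] 1.8641563845750464 [-7.50047043 -7.1016063   9.59180824] [-0.51156283  0.82870698  0.44267449]
7 [53, 57, 59, 59, 61, 65, 69, 71, 72, 70, 69, 72, 79, 84, 86, 82, 79, 74, 69, 73, 97, 135] [206, 159, 129, 96, 53, 14, 0, 14, 46, 64, 73, 66, 48, 26, 11, 3, 0, 4, 26, 65, 102, 139]
8 [54, 57, 56, 57, 63, 67, 71, 76, 71, 70, 69, 71, 78, 84, 86, 87, 82, 73, 66, 74, 101, 135] [208, 160, 129, 95, 51, 15, 4, 21, 48, 67, 73, 65, 49, 29, 11, 10, 0, 1, 25, 65, 101, 137]
2.274961970899471
```

The torque rose to 0.44 N·m while the paddle stayed put in the image, so the lever is against its stop. The rubber foot hasn't slipped in the grip, and the hand's travel puts the leg about 0.5–1 mm from the mark. I'm handing in now.

```bash
python3 -c "
from bench import robot
print(robot.close_job())"
```

```text
the job is handed in; nothing more can be done
None
```

I handed the job in with the foot section still gripped about 0.5–1 mm from the mark (by hand travel) and the lever closed against its stop; the hand-in returned no verdict.

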